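Register a coaster in the stamping platform, flip the plate over and press

TASK

Get a print from the hinged stamping platform: with the fingertips, push the square wooden coaster on its bed fully home into the corner between the low fence (nearest the robot) and the hinge wall, so that it lies flat against both. Then tip the standing clear plate over onto the coaster and press it down until it lies flat on its two stop posts, and finish the program while still pressing it down there. Only push: do not pick the coaster up, and leave the other things on the table where they are.

Things in the scene. Friction and masses are not known exactly. Their poses are not given: they have to be found in the camera images.
- platform: Stamping platform, white base 140 x 175 mm (its x, y), fixed on a low wooden chest whose top is at z = 60 mm. Origin: centre of its underside; x away from the robot (yaw -0.12 to 0.12), y left to the hinge, z up. Flat dark bed, top at its z = 8 mm. Right and far edges open; stop posts 11 mm across, 22 mm high at (-55, -80) and (60, -80) mm; two disc magnets 3 mm high fixed at (61, 50) and (61, 65)
- corner (a point): Inner corner on the bed where fence and hinge wall meet, platform (-62, 73, 8) mm. Low fence along the near edge: inner face x = -62 mm, top z = 16 mm. Hinge wall along the left edge: inner face y = +73 mm, top z = 19 mm. The coaster is home with its origin at platform x = -19.5, y = +30.5 mm, its sides parallel to the base's
- coaster: Loose square plywood coaster, 85 x 85 x 9 mm, about 45 g, lying on the bed, a little out of the corner (7 to 28 mm off fence and wall) and up to 0.12 rad skew. Origin: centre of its underside; sides along its x and y, z up
- plate (a joint): Hinge angle of the clear plate with white rim, rad: 0 = shut, level on the stop posts, upper face at platform z = 27 mm; starts standing open at 1.62 to 1.85, leaning left past vertical (1.57). The hinge is stiff (0.2 N m): the plate stays where it is left and must be pushed all the way over, with 2 to 4 N at its free edge
- hinge (a point): Middle of the hinge axis, platform (0, 80, 24.5) mm; the axis runs along the platform's x. From it the plate, 5 mm thick and 140 mm wide along x, reaches 163 mm, with a 60 mm wide finger tab in the middle to 173 mm
- plate_edge (a point): middle of the plate's free edge, 163 mm from the hinge axis, on its outer face (the back, without the stamp): the left-facing face while it stands, the upper face when it is shut
- stamp (a joint): Squeeze of the foam under the stamp stuck on the plate's inner face, m: 0 = free, about 0.003 when the plate is pressed flat over the seated coaster. The foam gives at 4 N per mm and lifts the plate again when let go; about 5 N at the plate's free edge press it flat
- stamp_face (a point): centre of the face of the stamp (52 x 52 mm foam pad with a flower in rubber, 8 mm thick); it meets the middle of the seated coaster
- glitter_vial_1: bystander: glitter vial, 26 mm across, 53 mm high, on the chest at the right of the platform; origin at the centre of its underside
- ink_magenta: bystander: closed ink pad, 42 x 66 x 19 mm, on the chest at the right of the platform; origin at the centre of its underside
- tin_gold: bystander: round tin, 64 mm across, 34 mm high, on the table in front of the chest; origin at the centre of its underside
- stamp_block_2: bystander: wooden stamp block, 45 x 68 x 20 mm, on the table in front of the chest; origin at the centre of its underside
- glue_bottle: bystander: glue bottle, 39 mm across, 134 mm high, at the right back; origin at the centre of its underside
- handle_stamp: bystander: turned wooden handle stamp, 37 mm across, 68 mm high, at the left; origin at the centre of its underside

How it is judged (in metres and radians):
On the way, in this order (a step that is already met when the one before it is completed fails the run):
1. the coaster is home against fence and hinge wall, within 3 mm, while the plate still stands open (x of coaster in the frame of platform below -0.0165 m and y of coaster in the frame of platform above 0.0275 m and angle between the x axis of coaster and the x axis of platform, either way round below 0.05 rad and angle between coaster's own z axis and vertical below 0.05 rad and value of joint plate above 1.3 rad), for 0.2 s.
2. the plate is tipped over onto the coaster (value of joint plate below 0.15 rad), for 0.1 s.
At the end, for the whole second after the job is handed in: The coaster lies home in the corner (within 3 mm of fence and hinge wall, square within 0.05 rad), the plate is held flat by the fingers (hinge under 0.02 rad, fingers pushing on it with more than 2 N) and the stamp's foam is squeezed by more than 1.8 mm on the coaster (x of coaster in the frame of platform below -0.0165 m and y of coaster in the frame of platform above 0.0275 m and angle between the x axis of coaster and the x axis of platform, either way round below 0.05 rad and angle between coaster's own z axis and vertical below 0.05 rad and value of joint plate below 0.02 rad and value of joint stamp above 0.0018 m and contact force between the fingers and platform above 2 N and linear speed of coaster below 0.01 m/s); the arm keeps its last pose, push and grip.
It fails at once if the coaster is picked up or tipped (more than 10 mm above the bed or 0.25 rad) (z of coaster in the frame of platform above 0.018 m or angle between coaster's own z axis and vertical above 0.25 rad).
It fails at once if a bystander is moved by more than 20 mm (distance of any of glitter_vial_1, ink_magenta, tin_gold, stamp_block_2, glue_bottle, handle_stamp from where it was at the start of the episode above 0.02 m).
It also fails if it takes over 58 s, if anything falls off the work surface, if the arm or the gripper's body presses on something with over 40 N, if the wrist force passes 120 N, or if a joint passes its speed limit or range.

ROBOT

A 7-joint arm with a two-finger parallel gripper is mounted at the origin on the work surface; the furniture and walls round the work are solid. World frame = base frame: x ahead of the robot, y to its left, z up, the work surface at z = 0. Lengths are in mm, angles in rad, forces in N, time in s.
With the tool pointing down it reaches from about 425 to 1025 mm from the base axis. Payload 9.4 kg.
Tool frame: the origin (TCP) lies between the finger pads; the fingertips stand manip.tcp_to_tips ahead of it and the grasp point (between the pads) lies 8 mm behind it (manip.tcp_to_tips is the distance from the TCP to the fingertips, in mm); z points along the fingers, y is the line along which they close (so a half turn about z gives the same grasp; the last joint's range is limited). The gripper opens to 85 mm and grips with 20 to 120 N. Pads are 22 mm wide; open, the fingers measure 114 mm over their backs; the gripper's body (76 mm by 85 mm) begins 54 mm behind the grasp point. The pads swing forward as they close: fully open they stand 13 mm farther back than shut.
Start: joints at [-1.369, 0.599, -0.003, 1.599, 0.002, 0.943, -0.08], TCP at [199.525, 697.003, 242.275] pointing down, gripper open.
Joint ranges: [-2.57, 2.57], [-0.35, 1.97], [-1.29, 1.29], [0.11, 2.56], [-1.05, 4.19], [0.11, 1.86], [-2.63, 2.63]. Speed limits (rad/s): [2.22, 2.22, 3.01, 3.01, 3.14, 3.14, 3.14].

INTERFACE

Orientations are given as a 3x3 rotation matrix whose columns are the frame's x, y, z axes.
In Python, from plant import manip gives the robot as it stands.
- The arm moves only by the shell command python3 nudge.py [FORCE], which reads ROWS from standard input. ROWS is one flat JSON list of numbers that holds 1 to 8 rows one after another, with no inner brackets; each row has 7 numbers: dx, dy, dz in cm, then a rotation vector rx, ry, rz in units of 0.2 rad, then the opening from 0.0 (shut) to 1.0 (fully open); each row is the pose to reach, as a shift and turn from the pose commanded when the command began, along the tool's axes at that moment; what a row does not reach only later rows make up. A row lasts 1/10 s, in which the tool goes at most 50 mm and 0.15 rad, less where a joint would pass 70% of its speed; a pose out of reach is approached as far as the arm can. The fingers move at their own pace and stop on an object; FORCE is the grip in N (left out, the last holds). Time passes only in rows, so rows that do not move let the fingers close. It prints the time, the measured TCP pose, the force, the opening and the grip force at its end. Input that does not fit is refused with a message, and nothing moves.
- manip.read_state(): the state, without advancing time (a new reading comes with each control period).
- manip.get_image(name): name is "scene" or "side" or "wrist"; returns the picture (384x512x3 uint8, red, green, blue); there is no depth.
- manip.camera_info(name): a dict with "fov_y" (degrees; the focal length in pixels is half the picture's height over the tangent of half this angle, whatever the lens; pixels are square), "cx", "cy" (the principal point, pixels), "R" (3x3) and "t" (3): a world point X has camera coordinates R X + t; the wrist camera has in their place "hand_eye" (4x4, takes a point from camera to tool coordinates, whose origin is the TCP and whose axes are the flange's). Camera axes: x right, y down, z forward; pixel columns grow to the right and rows downward; lengths in mm; the calibration is good to about 2 mm. A picture is of the moment at which its call begins: read the wrist's pose just before it. camera_info takes no time and is no camera call.
- manip.finish_job(): hands the job in; it is judged then, once.
The state is a dict: "t": time; "joint_positions": joint angles; "joint_velocities": joint speeds; "tau": joint torques, N m; "position": TCP position; "tool_rot": TCP orientation; "force": force on the tool from outside, world axes, zero at the start; "wrist_torque": the same for the moment, N m; "width": opening from 0.0 (shut) to 1.0 (fully open); "finger_force": force on a finger pad.
Only numpy, scipy, OpenCV 4.12 (cv2) and the standard library are available. Lean on these libraries where they do the work, as an engineer would, in place of code of your own. Each camera call takes 0.05 s, during which the arm holds its last target. There are 200 camera calls.

## Working session

There is one attempt and no reset: what is moved stays moved. The work goes in short steps, Python scripts to look and compute and a shell command to move; the robot and the scene stay as the last step left them, time stands still between calls to the robot, and variables do not carry over. Pictures are saved under pics/ and viewed, at most 10 in all, crops included, and the job is handed in when it is done.

```bash
ls; mkdir -p pics
python3 - <<'E'
from plant import manip
import cv2,numpy as np
s=manip.read_state(); print(s['t'],s['position'],np.round(s['tool_rot'],3).tolist(),s['force'],s['width'],manip.tcp_to_tips)
ims=[]
for n in("scene","side"):
    c=manip.camera_info(n); print(n,c['fov_y'],c['cx'],c['cy'],np.round(c['R'],3).tolist(),np.round(c['t'],1).tolist())
    im=manip.get_image(n)[:,:,::-1]; cv2.imwrite(f'pics/{n}0.png',im)
    cv2.imwrite(f'pics/{n}0v.png',cv2.resize(im,(800,600),interpolation=cv2.INTER_CUBIC))
c=manip.camera_info("wrist");print(c)
E
```

```text
nudge.py
pics
plant.py
0.0 [199.40689375 696.57639054 241.42748881] [[-0.961, 0.275, -0.0], [0.275, 0.961, -0.001], [-0.0, -0.002, -1.0]] [-0.00937544  1.13754646  0.13994099] 1.002753189625671 11.0
scene 48.752494915108045 251.68080331037933 191.96105135692133 [[-0.696, -0.718, -0.001], [-0.307, 0.299, -0.903], [0.649, -0.628, -0.429]] [427.5, 176.0, 845.2]
side 54.28946621847295 259.5369117990703 184.8187878148544 [[-0.534, -0.845, -0.019], [-0.488, 0.326, -0.81], [0.691, -0.423, -0.587]] [381.2, 223.4, 657.5]
{'fov_y': 60.52819566109225, 'cx': 253.782580537645, 'cy': 188.8811494575736, 'hand_eye': array([[ 9.21034475e-05, -9.47098742e-01, -3.20942307e-01,
         8.23539842e+01],
       [ 9.99999964e-01,  1.68203034e-04, -2.09387906e-04,
         1.49286742e-02],
       [ 2.52294492e-04, -3.20942276e-01,  9.47098723e-01,
        -1.31109957e+02],
       [ 0.00000000e+00,  0.00000000e+00,  0.00000000e+00,
         1.00000000e+00]])}
```

View pics/scene0v.png

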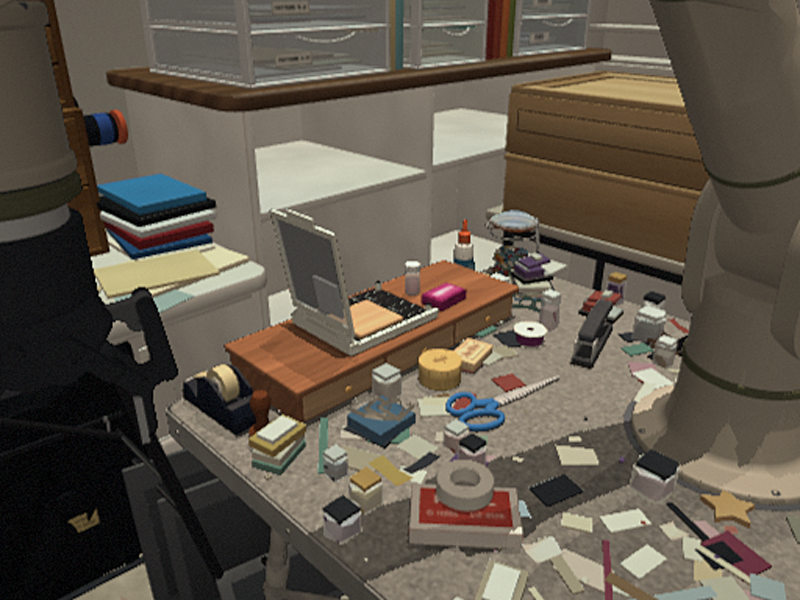

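View pics/side0v.png

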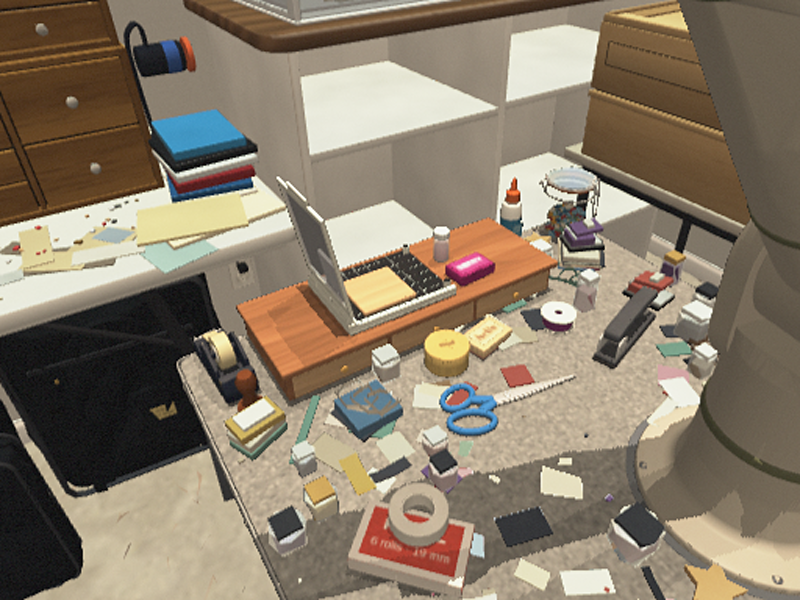

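The scene view shows the platform near (375,320) and the side view near (390,290), both in 800x600 pixels. The plate stands open at its left. Next I'll enlarge the platform and place it roughly.

```bash
cat > h.py <<'E'
import numpy as np,cv2
from plant import manip
def f(c): return 192/np.tan(np.radians(c['fov_y']/2))
def cam(n,st=None):
    c=manip.camera_info(n)
    if n!='wrist': R=np.array(c['R']);t=np.array(c['t']);return c,R.T,-R.T@t
    H=c['hand_eye'];Rt=np.array(st['tool_rot']);return c,Rt@H[:3,:3],Rt@H[:3,3]+np.array(st['position'])
def ray(px,C):
    c,R,o=C; d=R@np.array([(px[0]-c['cx'])/f(c),(px[1]-c['cy'])/f(c),1]); return o,d/np.linalg.norm(d)
def onz(px,z,C):
    o,d=ray(px,C); return o+d*(z-o[2])/d[2]
def two(p1,C1,p2,C2):
    o1,d1=ray(p1,C1);o2,d2=ray(p2,C2)
    s=np.linalg.lstsq(np.stack([d1,-d2],1),o2-o1,rcond=None)[0]
    a=o1+d1*s[0];b=o2+d2*s[1];return (a+b)/2,np.linalg.norm(a-b)
def proj(X,C):
    c,R,o=C;p=R.T@(np.array(X)-o);return f(c)*p[0]/p[2]+c['cx'],f(c)*p[1]/p[2]+c['cy']
E
python3 - <<'E'
from h import *
a=cv2.imread('pics/side0.png')[105:225,150:300]; b=cv2.imread('pics/scene0.png')[125:235,165:290]
o=np.zeros((600,800,3),np.uint8)
cv2.imwrite('pics/sidec.png',cv2.resize(a,(750,600),interpolation=cv2.INTER_CUBIC))
S=cam('side')
for p in [(342,325),(455,290),(415,288),(375,268),(345,285),(355,310)]: print(p,onz(np.array(p)*.64,72,S).round())
E
```

```text
(342, 325) [426. 282.  72.]
(455, 290) [407. 107.  72.]
(415, 288) [443. 153.  72.]
(375, 268) [521. 176.  72.]
(345, 285) [507. 235.  72.]
(355, 310) [446. 251.  72.]
```

View pics/sidec.png

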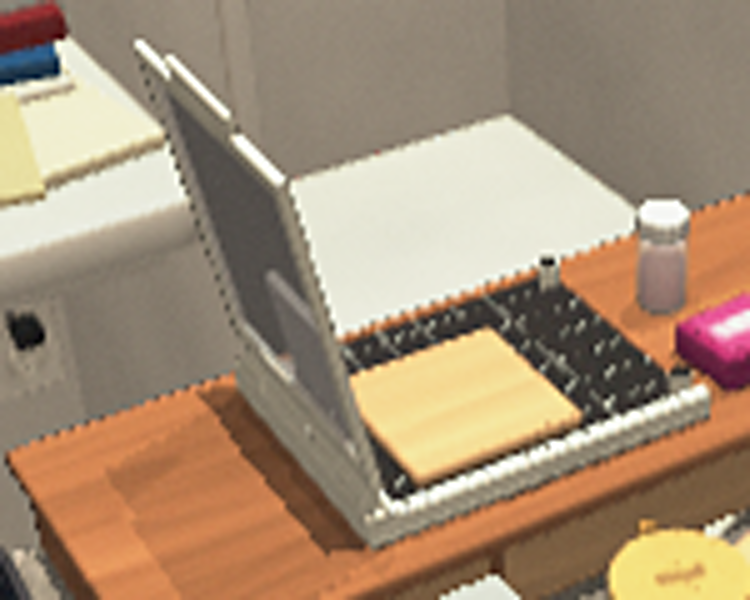

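The enlarged side view shows the coaster on the dark bed, the standing plate with its stamp at the left, and the fence at the near side with its end near crop (705,395). The platform centre is about (485,190), with a yaw of about -0.1. I'll lift, swing over and look with the wrist camera.

The manual's scale: shifts go in cm and turns go in units of 0.2 rad. Converting my numbers, -160 mm is -16, -50 mm is -5.

```bash
echo '[0,0,-5,0,0,0,1,0,0,-10,0,0,0,1,-3,-3,-14,0,0,0,1,-6.5,-7,-16,0,0,0,1,-10,-10.5,-16,0,0,0,1,-13.5,-14,-16,0,0,0,1,-17,-17.5,-16,0,0,0,1,-20.5,-21,-16,0,0,0,1]' | python3 nudge.py; echo '[-3.5,-3.5,0,0,0,0,1,-7,-7,0,0,0,0,1,-10.5,-10.5,0,0,0,0,1,-14,-14,0,0,0,-0.5,1,-17,-17.5,0,0,0,-0.85,1,-20.5,-21,0,0,0,-0.85,1,-20.5,-23.5,0,0,0,-0.85,1,-20.5,-23.5,0,0,0,-0.85,1]' | python3 nudge.py
python3 - <<'E'
from h import *
s=manip.read_state();im=manip.get_image('wrist')[:,:,::-1];cv2.imwrite('pics/w1.png',im);np.save('w1.npy',[np.r_[s['position'],np.array(s['tool_rot']).ravel()]])
print(s['t'],s['position'],np.round(s['tool_rot'],3).tolist(),s['force'])
cv2.imwrite('pics/w1v.png',cv2.resize(im,(800,600),interpolation=cv2.INTER_CUBIC))
E
```

```text
t: 0.9
position: [333.8, 446.7, 402.2]
tool_rot: [[-0.961, 0.275, -0.0], [0.275, 0.961, -0.0], [-0.0, -0.0, -1.0]]
force: [0.3, 0.6, -0.3]
width: 1.0
finger_force: 0.0
t: 1.7
position: [465.5, 162.2, 402.2]
tool_rot: [[-0.993, 0.115, -0.001], [0.115, 0.993, -0.001], [0.001, -0.001, -1.0]]
force: [0.1, 0.9, 0.6]
width: 1.001
finger_force: 0.0
1.7 [465.51986049 162.16279298 402.19765457] [[-0.993, 0.115, -0.001], [0.115, 0.993, -0.001], [0.001, -0.001, -1.0]] [0.06481979 0.93722426 0.56562197]
```

View pics/w1v.png

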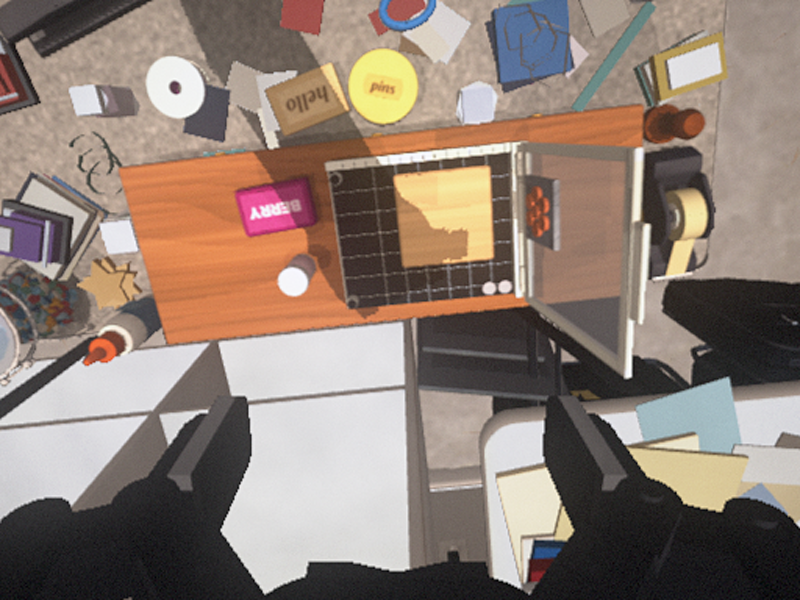

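The wrist view shows the coaster at about (445,217), the magnets at (490,288) and (505,287), and the stop posts at (338,178) and (352,300). The next step is an enlarged crop and the coaster mask.

Run:
```python
from h import *
im=cv2.imread('pics/w1.png'); x0,y0=200,85
c=cv2.resize(im[y0:y0+120,x0:x0+150],None,fx=5,fy=5,interpolation=cv2.INTER_CUBIC)
hsv=cv2.cvtColor(im,cv2.COLOR_BGR2HSV)
for p in [(300,115),(290,155),(260,160),(320,110)]: print(p,hsv[p[1],p[0]],hsv[p[1],p[0]])
m=cv2.inRange(hsv,(8,70,70),(28,255,255)); m[:100]=0;m[:,:245]=0;m[:,322:]=0;m[180:]=0
m=cv2.morphologyEx(m,cv2.MORPH_OPEN,np.ones((3,3)))
k=max(cv2.findContours(m,0,1)[0],key=cv2.contourArea); r=cv2.minAreaRect(k); b=cv2.boxPoints(r); print(r,b)
cv2.polylines(c,[((b-[x0,y0]+.5)*5).astype(int)],1,(0,255,0),1)
cv2.drawContours(c,[((k-[x0,y0]+.5)*5).astype(int)],-1,(255,0,0),1)
cv2.imwrite('pics/w1c.png',c)
```

```text
(300, 115) [ 23  95 246] [ 23  95 246]
(290, 155) [ 14 130 188] [ 14 130 188]
(260, 160) [ 14 130 194] [ 14 130 194]
(320, 110) [13 72 85] [13 72 85]
((286.2018127441406, 135.99169921875), (68.33159637451172, 73.92063903808594), 83.82982635498047) [[245.7834   105.99638 ]
 [319.27582   98.051254]
 [326.62024  165.98701 ]
 [253.1278   173.93214 ]]
```

View pics/w1c.png

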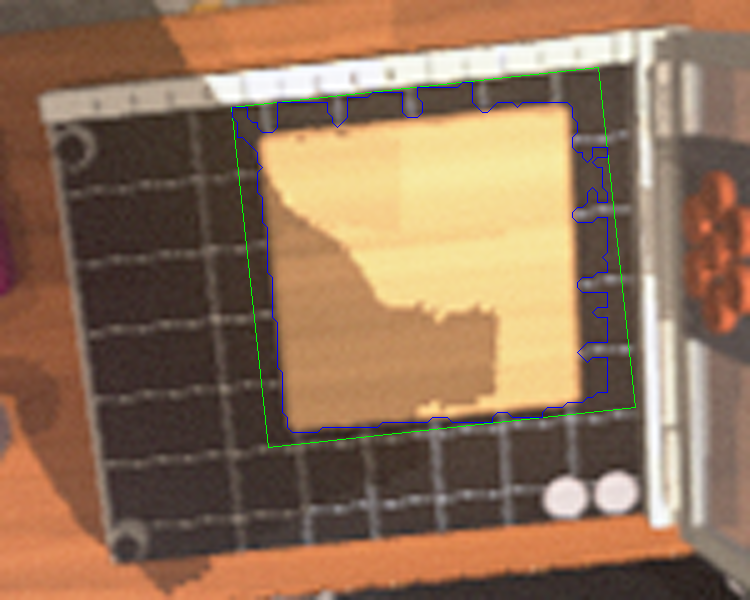

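In the crop, the coaster corners are at about (260,138), (568,103), (582,400) and (291,432). The posts are at (75,148) and (128,542), the magnets at (566,496) and (616,492). The mask's value threshold was too low, so I'll tighten it and compute.

```bash
cat > m1.py <<'E'
from h import *
d=np.load('w1.npy')[0];W=cam('wrist',{'position':d[:3],'tool_rot':d[3:].reshape(3,3)})
g=lambda x,y:(200+x/5-.5,85+y/5-.5)
im=cv2.imread('pics/w1.png');hsv=cv2.cvtColor(im,cv2.COLOR_BGR2HSV)
m=cv2.inRange(hsv,(8,70,130),(28,255,255));m[:103]=0;m[:,248:252]*=1;m[:,:248]=0;m[:,320:]=0;m[175:]=0
m=cv2.morphologyEx(m,cv2.MORPH_OPEN,np.ones((5,5)))
k=max(cv2.findContours(m,0,1)[0],key=cv2.contourArea)
P=[onz(g(75,148),82,W),onz(g(128,542),82,W),onz(g(566,496),71,W),onz(g(616,492),71,W)]
L=np.array([[-55,-80],[60,-80],[61,50],[61,65.]])
A=np.array(P)[:,:2];Lc=L-L.mean(0);Ac=A-A.mean(0)
yaw=np.angle(np.sum((Ac[:,0]+1j*Ac[:,1])*(Lc[:,0]-1j*Lc[:,1])))
R=np.array([[np.cos(yaw),-np.sin(yaw)],[np.sin(yaw),np.cos(yaw)]]);t=A.mean(0)-R@L.mean(0)
if __name__=='__main__':
    print('yaw',yaw,'t',t,'res',(A-(L@R.T+t)).round(1).tolist())
    q=np.array([onz(p[0],77,W)[:2] for p in k],np.float32); r=cv2.minAreaRect(q)
    b=(cv2.boxPoints(r)-t)@R; print('size',r[1],'coaster centre',((np.array(r[0])-t)@R).round(1),b.round(1).tolist())
    h=np.array([onz(g(*p),77,W)[:2] for p in[(260,138),(568,103),(582,400),(291,432)]]);print('clicked',((h-t)@R).round(1).tolist())
    print('fence top inner', [((onz(g(*p),76,W)[:2]-t)@R).round(1).tolist() for p in [(60,118),(400,80),(630,55)]])
    print('wall top inner', [((onz(g(*p),79,W)[:2]-t)@R).round(1).tolist() for p in [(645,200),(655,520)]])
E
python3 m1.py
```

```text
yaw -0.019368356830610545 t [479.22652071 191.89683999] res [[1.2, 0.3], [-0.9, 0.7], [-0.2, -0.3], [-0.1, -0.6]]
size (84.71589660644531, 85.05093383789062) coaster centre [-10.3  12.3] [[-52.6, -30.3], [32.5, -29.7], [31.9, 55.0], [-53.1, 54.4]]
clicked [[-51.2, -30.0], [-52.5, 53.5], [30.4, 54.4], [31.9, -29.2]]
fence top inner [[-61.6, -83.5], [-62.7, 9.0], [-63.3, 70.7]]
wall top inner [[-24.9, 73.2], [67.9, 74.0]]
```

The fit is good to about 1 mm: coaster 84.7 x 85.1 mm, centre (-10.3, 12.3) on the platform, yaw about -0.012 (fence and wall lines agree with it). I'll shut the fingers and descend to the right of the coaster at platform (-10, -57).

Scaled: 270 mm is 27, 135 mm is 13.5, -0.1 rad is -0.5.

```bash
echo '[-0.6,-2.65,4.5,0,0,-0.5,0,-0.6,-2.65,9,0,0,-0.5,0,-0.6,-2.65,13.5,0,0,-0.5,0,-0.6,-2.65,18,0,0,-0.5,0,-0.6,-2.65,22.5,0,0,-0.5,0,-0.6,-2.65,27,0,0,-0.5,0,-0.6,-2.65,29.5,0,0,-0.5,0,-0.6,-2.65,29.5,0,0,-0.5,0]' | python3 nudge.py; echo '[0,0,1.2,0,0,0,0,0,0,2.3,0,0,0,0,0,0,2.3,0,0,0,0]' | python3 nudge.py
```

```text
t: 2.55
position: [467.0, 140.3, 104.2]
tool_rot: [[-1.0, 0.007, -0.006], [0.007, 1.0, -0.002], [0.006, -0.002, -1.0]]
force: [0.8, 0.8, 0.3]
width: 0.0
finger_force: 0.0
t: 2.85
position: [468.8, 139.8, 84.0]
tool_rot: [[-1.0, 0.008, 0.0], [0.008, 1.0, 0.0], [-0.0, 0.0, -1.0]]
force: [-0.2, 0.8, -0.4]
width: -0.002
finger_force: 0.0
```

Scaled: 20 mm is 2, 12 mm is 1.2.

```bash
echo '[0,0.4,0,0,0,0,0,0,0.8,0,0,0,0,0,0,1.2,0,0,0,0,0,0,1.5,0,0,0,0,0,0,1.8,0,0,0,0,0,0,2,0,0,0,0,0,0,2.2,0,0,0,0,0,0,2.2,0,0,0,0,0]' | python3 nudge.py; echo '[0,0.1,0,0,0,0,0,0,0.2,0,0,0,0,0,0,0.2,0,0,0,0,0]' | python3 nudge.py
python3 - <<'E'
from m1 import *
s=manip.read_state();im=manip.get_image('side')[:,:,::-1];cv2.imwrite('pics/s2.png',im)
cv2.imwrite('pics/s2v.png',cv2.resize(im[125:225,180:310],None,fx=6,fy=6,interpolation=cv2.INTER_CUBIC))
E
```

```text
t: 3.65
position: [468.9, 161.7, 84.3]
tool_rot: [[-1.0, 0.008, 0.0], [0.008, 1.0, 0.0], [-0.0, 0.0, -1.0]]
force: [0.1, -0.2, 1.0]
width: 0.004
finger_force: 0.0
t: 3.95
position: [469.0, 163.5, 84.2]
tool_rot: [[-1.0, 0.009, -0.0], [0.009, 1.0, -0.0], [0.0, -0.0, -1.0]]
force: [-0.4, 0.3, 0.2]
width: -0.005
finger_force: 0.0
```

View pics/s2v.png

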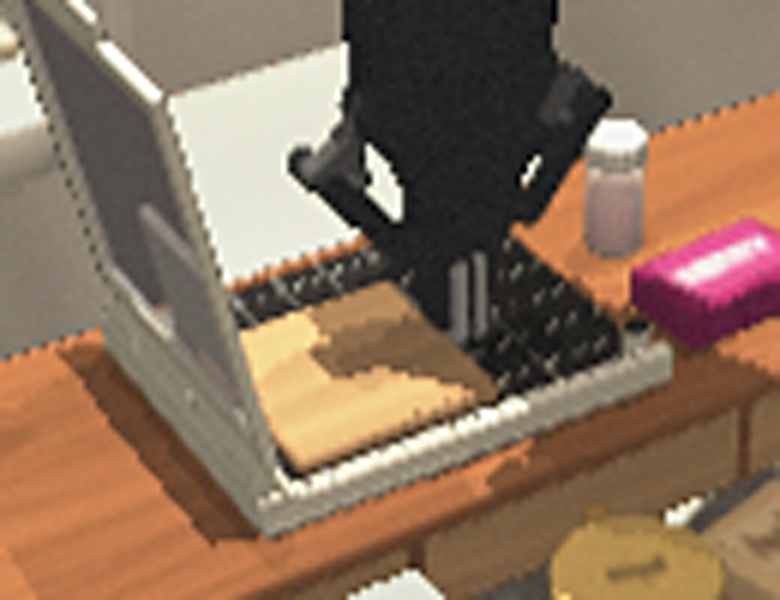

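The fingers at (470,290) push the coaster; a gap of several mm to the wall still shows at (290,460). I'll push on gently until the force rises.

```bash
for i in 1; do echo '[0,0.1,0,0,0,0,0,0,0.2,0,0,0,0,0,0,0.3,0,0,0,0,0,0,0.3,0,0,0,0,0]' | python3 nudge.py; done; echo '[0,0.1,0,0,0,0,0,0,0.2,0,0,0,0,0,0,0.2,0,0,0,0,0]' | python3 nudge.py; echo '[0,0.1,0,0,0,0,0,0,0.2,0,0,0,0,0,0,0.2,0,0,0,0,0]' | python3 nudge.py
```

```text
t: 4.4
position: [469.0, 166.6, 84.3]
tool_rot: [[-1.0, 0.009, 0.0], [0.009, 1.0, 0.0], [-0.0, 0.0, -1.0]]
force: [-0.5, -0.1, -0.4]
width: 0.0
finger_force: 0.0
t: 4.7
position: [469.0, 168.6, 84.3]
tool_rot: [[-1.0, 0.009, 0.0], [0.009, 1.0, 0.0], [-0.0, 0.0, -1.0]]
force: [0.1, -0.0, -0.3]
width: -0.0
finger_force: 0.0
t: 5.0
position: [469.0, 170.6, 84.3]
tool_rot: [[-1.0, 0.009, 0.0], [0.009, 1.0, 0.0], [-0.0, 0.0, -1.0]]
force: [0.6, -0.8, 0.4]
width: -0.002
finger_force: 0.0
```

Scaled: 1.5 mm is 0.15, 1 mm is 0.1.

```bash
echo '[0,0.1,0,0,0,0,0,0,0.15,0,0,0,0,0,0,0.15,0,0,0,0,0]' | python3 nudge.py; echo '[0,0.1,0,0,0,0,0,0,0.15,0,0,0,0,0,0,0.15,0,0,0,0,0]' | python3 nudge.py
python3 - <<'E'
from m1 import *
im=manip.get_image('side')[:,:,::-1];cv2.imwrite('pics/s3.png',im)
cv2.imwrite('pics/s3v.png',cv2.resize(im[125:225,180:310],None,fx=6,fy=6,interpolation=cv2.INTER_CUBIC))
E
```

```text
t: 5.3
position: [469.0, 172.0, 84.3]
tool_rot: [[-1.0, 0.009, 0.0], [0.009, 1.0, 0.0], [-0.0, 0.0, -1.0]]
force: [-0.2, -0.2, -0.2]
width: -0.002
finger_force: 0.0
t: 5.6
position: [468.8, 172.4, 84.3]
tool_rot: [[-1.0, 0.01, -0.001], [0.01, 1.0, -0.001], [0.001, -0.001, -1.0]]
force: [-0.3, -4.2, 2.1]
width: -0.002
finger_force: 2.5
```

View pics/s3v.png

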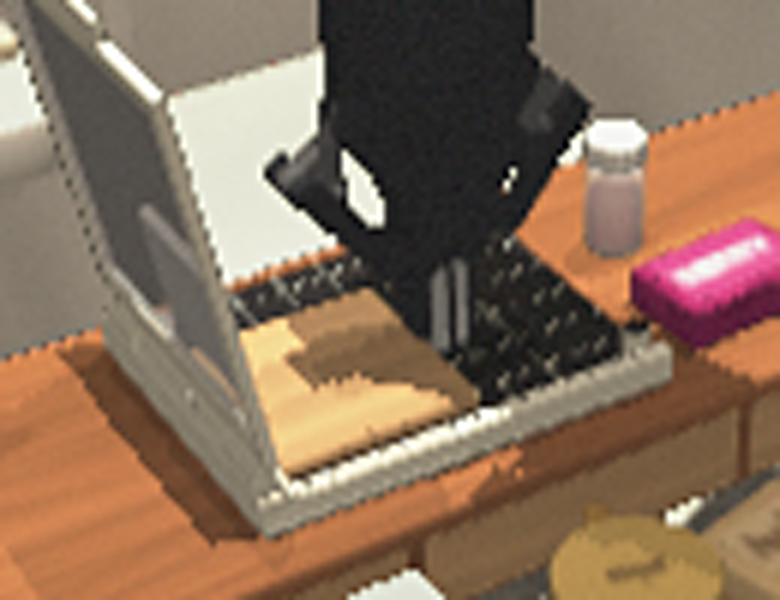

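The coaster now meets the hinge wall at (285,470): force is -4.2 N, with about 7 mm left to the fence. I'll back off, lift and go over to the far side, platform (51, 20).

```bash
echo '[0,-0.4,0,0,0,0,0,0,-0.4,-2,0,0,0,0,0,-0.4,-4,0,0,0,0,-3,1.5,-4,0,0,0,0,-6.1,3.9,-4,0,0,0,0,-6.1,3.9,-4,0,0,0,0,-6.1,3.9,-2,0,0,0,0,-6.1,3.9,-1,0,0,0,0]' | python3 nudge.py; echo '[0,0,0.5,0,0,0,0,0,0,1,0,0,0,0,0.3,0,1,0,0,0,0,0.6,0,1,0,0,0,0,0.8,0,1,0,0,0,0,0.8,0,1,0,0,0,0]' | python3 nudge.py
```

```text
t: 6.45
position: [529.7, 212.0, 93.2]
tool_rot: [[-1.0, 0.008, -0.001], [0.008, 1.0, -0.0], [0.001, -0.0, -1.0]]
force: [-0.4, -0.4, -0.5]
width: 0.001
finger_force: 0.0
t: 7.05
position: [522.2, 212.1, 84.7]
tool_rot: [[-1.0, 0.009, 0.0], [0.009, 1.0, 0.0], [-0.0, 0.0, -1.0]]
force: [-0.9, 0.1, 0.0]
width: 0.001
finger_force: 0.0
```

Scaled: 7 mm is 0.7, 6 mm is 0.6.

```bash
echo '[0.2,0,0,0,0,0,0,0.4,0,0,0,0,0,0,0.6,0,0,0,0,0,0,0.7,0,0,0,0,0,0,0.7,0,0,0,0,0,0]' | python3 nudge.py; echo '[0.1,0,0,0,0,0,0,0.2,0,0,0,0,0,0,0.2,0,0,0,0,0,0]' | python3 nudge.py;echo '[0.1,0,0,0,0,0,0,0.15,0,0,0,0,0,0,0.15,0,0,0,0,0,0]' | python3 nudge.py
```

```text
t: 7.55
position: [515.2, 212.0, 84.3]
tool_rot: [[-1.0, 0.009, -0.0], [0.009, 1.0, -0.0], [0.0, -0.0, -1.0]]
force: [1.2, 1.3, -0.2]
width: -0.0
finger_force: 0.0
t: 7.85
position: [514.3, 212.2, 84.5]
tool_rot: [[-1.0, 0.009, 0.002], [0.009, 1.0, 0.001], [-0.002, 0.001, -1.0]]
force: [3.3, -0.1, 0.1]
width: -0.002
finger_force: 1.8
t: 8.15
position: [514.2, 212.2, 84.8]
tool_rot: [[-1.0, 0.009, 0.004], [0.009, 1.0, 0.001], [-0.004, 0.001, -1.0]]
force: [7.3, 0.1, -0.9]
width: -0.0
finger_force: 3.6
```

It stopped at x = 514.2 (513.4 predicted) with 7 N against the fence. I'll back off, rise and check from above.

```bash
echo '[-0.5,0,0,0,0,0,0,-0.5,0,-2,0,0,0,0,-0.5,-1,-6,0,0,0,0,1.5,-2.5,-10,0,0,0,0,4,-4,-14.5,0,0,0,0,4.5,-5.5,-19,0,0,0,0,4.5,-5.5,-22,0,0,0,0,4.5,-5.5,-22,0,0,0,0]' | python3 nudge.py
python3 - <<'E'
from h import *
s=manip.read_state();im=manip.get_image('wrist')[:,:,::-1];cv2.imwrite('pics/w2.png',im);np.save('w2.npy',[np.r_[s['position'],np.array(s['tool_rot']).ravel()]])
W=cam('wrist',s);u,v=map(int,proj([479,192,75],W));print(s['position'],u,v)
x0,y0=max(u-75,0),max(v-60,0);print(x0,y0)
cv2.imwrite('pics/w2c.png',cv2.resize(im[y0:y0+120,x0:x0+160],None,fx=5,fy=5,interpolation=cv2.INTER_CUBIC))
E
```

```text
t: 8.95
position: [467.2, 157.3, 308.3]
tool_rot: [[-1.0, 0.009, 0.005], [0.009, 1.0, 0.003], [-0.005, 0.003, -1.0]]
force: [0.8, -0.5, -0.7]
width: 0.002
finger_force: 0.0
[467.16550121 157.34668066 308.27350534] 283 163
208 103
```

View pics/w2c.png

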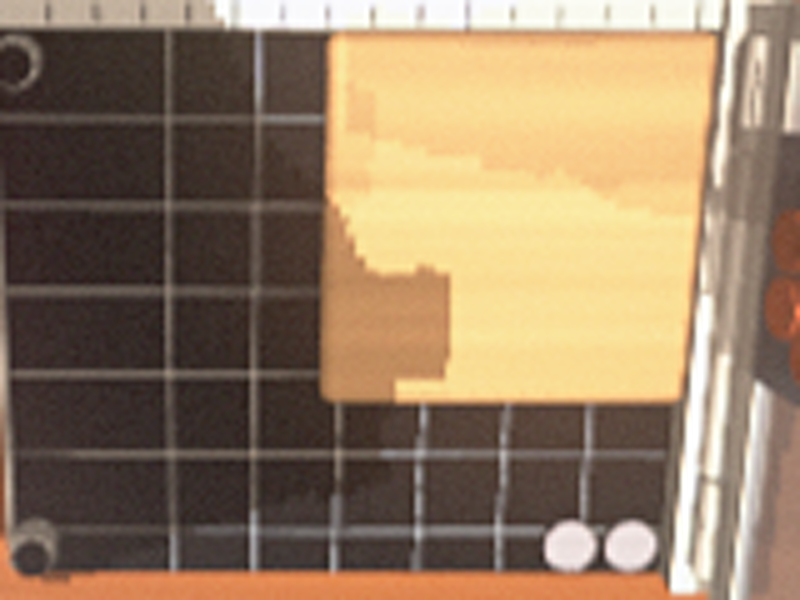

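The coaster lies flush with the fence edge (y≈33) and the hinge wall (x≈684-716). Now I'll put numbers on it and on the plate's angle.

Run:
```python
import h
from m1 import t,R
from h import *
d=np.load('w2.npy')[0];W=cam('wrist',{'position':d[:3],'tool_rot':d[3:].reshape(3,3)})
g=lambda x,y:(208+x/5-.5,103+y/5-.5)
pf=lambda p,z:((onz(g(*p),z,W)[:2]-t)@R).round(1).tolist()
print('coaster',[pf(p,77) for p in[(330,33),(716,33),(684,402),(322,402)]])
print('magnets',pf((570,545),71),pf((630,545),71),'posts',pf((15,62),82),pf((35,545),82))
S=cam('side');yaw=-.012
X=np.array([np.cos(yaw),np.sin(yaw),0]);Y=np.array([-X[1],X[0],0]);T=np.r_[t,60]
for p,xp in [((288,183),-70),((238,130),-30),((138,42),30),((378,500),-70)]:
    o,dd=ray((150+p[0]/5-.5,105+p[1]/5-.5),S); P=o+dd*((xp-(o-T)@X)/(dd@X)); y,z=(P-T)@Y-80,(P-T)[2]-24.5
    print(p,'rel hinge y,z',round(y,1),round(z,1),'r',round(np.hypot(y,z),1),'angle',round(np.arctan2(z,-y),3),P.round())
```

```text
coaster [[-60.6, -13.5], [-61.4, 69.5], [22.0, 70.9], [22.7, -12.9]]
magnets [60.6, 48.7] [60.4, 63.2] posts [-54.4, -80.7] [57.0, -79.6]
(288, 183) rel hinge y,z 24.7 160.8 r 162.7 angle 1.723 [410. 297. 245.]
(238, 130) rel hinge y,z 25.9 164.9 r 166.9 angle 1.727 [450. 298. 249.]
(138, 42) rel hinge y,z 39.3 180.6 r 184.8 angle 1.785 [511. 311. 265.]
(378, 500) rel hinge y,z 1.2 4.5 r 4.7 angle 1.831 [410. 274.  89.]
```

The coaster is home (about -19, 30) and the plate stands at about 1.725 rad, with its outer top edge at y≈300 and z≈250. I'll go over it to the left side.

Scaled: 190 mm is 19, -30 mm is -3.

```bash
echo '[0,0,-2.8,0,0,0,0,-0.6,4,-3,0,0,0,0,-1.3,8.5,-3,0,0,0,0,-1.3,13,-3,0,0,0,0,-1.3,17,-3,0,0,0,0,-1.3,19,-3,0,0,0,0,-1.3,19,1,0,0,0,0,-1.3,19,5.5,0,0,0,0]' | python3 nudge.py; echo '[0,0,0,0,0,0,0,0,-0.8,0,0,0,0,0,0,-1.6,0,0,0,0,0,0,-2.4,0,0,0,0,0,0,-2.4,0,0,0,0,0]' | python3 nudge.py
```

```text
t: 9.8
position: [480.9, 347.9, 247.9]
tool_rot: [[-1.0, 0.007, 0.001], [0.007, 1.0, 0.0], [-0.001, 0.0, -1.0]]
force: [0.3, 0.7, -0.7]
width: 0.001
finger_force: 0.0
t: 10.3
position: [481.6, 321.6, 251.0]
tool_rot: [[-1.0, 0.011, 0.002], [0.011, 1.0, 0.001], [-0.002, 0.001, -1.0]]
force: [-0.1, 0.1, 0.5]
width: 0.003
finger_force: 0.0
```

Scaled: -6 mm is -0.6, -38 mm is -3.8.

```bash
echo '[0,-0.6,0,0,0,0,0,0,-1.2,0,0,0,0,0,0,-1.8,0,0,0,0,0,0,-2.4,0,0,0,0,0,0,-3,0,0,0,0,0,0,-3.8,0,0,0,0,0]' | python3 nudge.py
python3 - <<'E'
from h import *
im=manip.get_image('side')[:,:,::-1]
cv2.imwrite('pics/s4v.png',cv2.resize(im[85:225,150:320],None,fx=4,fy=4,interpolation=cv2.INTER_CUBIC))
E
```

```text
t: 10.9
position: [480.5, 285.0, 249.2]
tool_rot: [[-1.0, 0.008, -0.0], [0.008, 1.0, 0.0], [0.0, 0.0, -1.0]]
force: [-0.2, 1.3, 1.3]
width: -0.002
finger_force: 0.6
```

View pics/s4v.png

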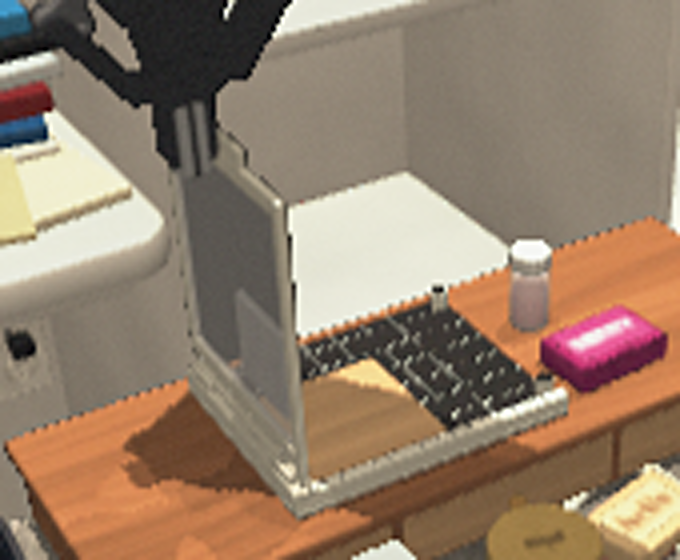

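The plate is nearly upright, with the fingers behind its free edge at (195,150). Now I'll follow the arc over.

Scaled: -84 mm is -8.4, -64 mm is -6.4.

```bash
echo '[0,-1.1,0.1,0,0,0,0,0,-2.1,0.3,0,0,0,0,0,-3.2,0.5,0,0,0,0,0,-4.3,0.8,0,0,0,0,0,-5.4,1.2,0,0,0,0,0,-6.4,1.6,0,0,0,0,0,-7.4,2.1,0,0,0,0,0,-8.4,2.6,0,0,0,0]' | python3 nudge.py; echo '[0,-0.9,0.6,0,0,0,0,0,-1.8,1.3,0,0,0,0,0,-2.6,2.1,0,0,0,0,0,-3.4,2.9,0,0,0,0,0,-4.1,3.8,0,0,0,0,0,-4.8,4.7,0,0,0,0,0,-5.3,5.7,0,0,0,0,0,-5.8,6.7,0,0,0,0]' | python3 nudge.py
```

```text
t: 11.75
position: [479.7, 200.5, 222.8]
tool_rot: [[-1.0, 0.009, -0.0], [0.009, 1.0, -0.0], [0.0, -0.0, -1.0]]
force: [0.1, 0.2, 0.4]
width: -0.002
finger_force: 0.5
t: 12.55
position: [479.3, 142.9, 155.4]
tool_rot: [[-1.0, 0.009, -0.0], [0.009, 1.0, -0.0], [0.0, -0.0, -1.0]]
force: [0.5, -0.1, 1.1]
width: 0.001
finger_force: 0.4
```

Scaled: 28 mm is 2.8, -20 mm is -2.

```bash
echo '[0,-0.4,0.8,0,0,0,0,0,-0.7,1.5,0,0,0,0,0,-1,2.2,0,0,0,0,0,-1.3,2.8,0,0,0,0,0,-1.6,3.4,0,0,0,0,0,-1.8,4,0,0,0,0,0,-2,4.4,0,0,0,0,0,-2,4.6,0,0,0,0]' | python3 nudge.py; echo '[0,0,0.3,0,0,0,0,0,0,0.6,0,0,0,0,0,0,0.8,0,0,0,0,0,0,0.8,0,0,0,0]' | python3 nudge.py; echo '[0,0,0.1,0,0,0,0,0,0,0.2,0,0,0,0,0,0,0.2,0,0,0,0]' | python3 nudge.py
```

```text
t: 13.35
position: [479.0, 123.0, 109.9]
tool_rot: [[-1.0, 0.009, -0.0], [0.009, 1.0, -0.0], [0.0, -0.0, -1.0]]
force: [0.5, -1.8, 1.1]
width: -0.001
finger_force: 0.7
t: 13.75
position: [479.1, 123.4, 102.1]
tool_rot: [[-1.0, 0.009, -0.0], [0.009, 1.0, -0.0], [0.0, -0.0, -1.0]]
force: [-0.0, -0.7, -0.5]
width: 0.004
finger_force: 0.0
t: 14.05
position: [479.1, 123.4, 100.3]
tool_rot: [[-1.0, 0.009, 0.0], [0.009, 1.0, 0.0], [-0.0, 0.0, -1.0]]
force: [-0.4, -0.8, 1.4]
width: 0.001
finger_force: 0.4
```

Next I'll press in small steps until the posts carry it.

```bash
echo '[0,0,0.1,0,0,0,0,0,0,0.2,0,0,0,0,0,0,0.2,0,0,0,0]' | python3 nudge.py; echo '[0,0,0.1,0,0,0,0,0,0,0.2,0,0,0,0,0,0,0.2,0,0,0,0]' | python3 nudge.py; echo '[0,0,0.1,0,0,0,0,0,0,0.15,0,0,0,0,0,0,0.15,0,0,0,0]' | python3 nudge.py
```

```text
t: 14.35
position: [479.1, 123.4, 98.2]
tool_rot: [[-1.0, 0.009, 0.0], [0.009, 1.0, 0.0], [-0.0, 0.0, -1.0]]
force: [-0.8, -0.2, 1.4]
width: 0.002
finger_force: 0.9
t: 14.65
position: [479.2, 123.4, 97.7]
tool_rot: [[-1.0, 0.009, 0.001], [0.009, 1.0, 0.001], [-0.001, 0.001, -1.0]]
force: [-3.6, -1.3, 25.9]
width: -0.003
finger_force: 13.3
t: 14.95
position: [479.2, 123.3, 97.3]
tool_rot: [[-1.0, 0.009, 0.002], [0.009, 1.0, 0.001], [-0.002, 0.001, -1.0]]
force: [-7.9, -2.3, 45.1]
width: -0.0
finger_force: 22.7
```

The plate has reached a firm stop at z≈97.5 (98 predicted). I'll ease the force, then take one composite look.

Scaled: -1 mm is -0.1, -1.7 mm is -0.17.

```bash
echo '[0,0,-0.1,0,0,0,0,0,0,-0.17,0,0,0,0,0,0,-0.17,0,0,0,0]' | python3 nudge.py
python3 - <<'E'
from h import *
s=manip.read_state();C={n:cam(n,s) for n in('side','scene','wrist')}
I={n:manip.get_image(n)[:,:,::-1] for n in C}
for n in I: cv2.imwrite(f'pics/{n}5.png',I[n])
np.save('w5.npy',[np.r_[s['position'],np.array(s['tool_rot']).ravel()]])
def crop(n,w,h,k,X=[479,192,80]):
    u,v=map(int,proj(X,C[n]));x=min(max(u-w//2,0),512-w);y=min(max(v-h//2,0),384-h);print(n,x,y)
    return cv2.resize(I[n][y:y+h,x:x+w],(w*k,h*k),interpolation=cv2.INTER_CUBIC)
top=np.hstack([crop('side',100,75,4),crop('scene',100,75,4)])
bot=crop('wrist',400,150,2)
cv2.imwrite('pics/f5.png',np.vstack([top,bot]))
E
```

```text
t: 15.25
position: [479.2, 123.4, 97.8]
tool_rot: [[-1.0, 0.009, 0.001], [0.009, 1.0, 0.001], [-0.001, 0.001, -1.0]]
force: [-4.1, -2.0, 24.8]
width: 0.004
finger_force: 12.1
side 192 142
scene 183 160
wrist 112 171
```

View pics/f5.png

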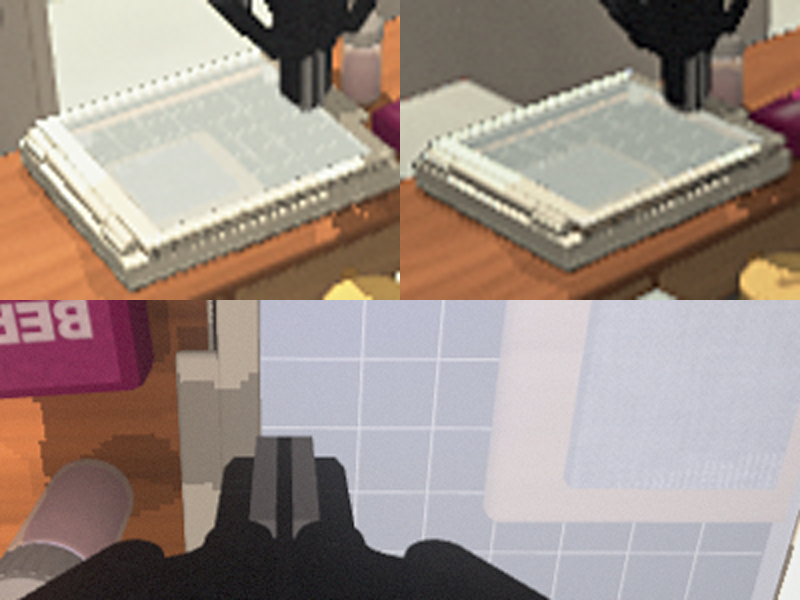

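The composite shows the plate lying level on the platform and the fingers pressing near its free edge. The coaster's visible corner is at (492,517), with the stamp over it. I'll check that corner, then hand in.

Run:
```python
from m1 import t,R
from h import *
d=np.load('w5.npy')[0];W=cam('wrist',{'position':d[:3],'tool_rot':d[3:].reshape(3,3)})
p=((onz((112+492/2-.5,171+217/2-.5),77,W)[:2]-t)@R);print('far right corner, want ~23.5,-12:',p.round(1))
s=manip.read_state();print(s['force'],s['position'])
if abs(p[0]-23)<4 and abs(p[1]+13)<4: print(manip.finish_job())
```

```text
far right corner, want ~23.5,-12: [ 21.  -12.6]
[-4.69939749 -1.70844442 24.28764996] [479.14435973 123.37107475  97.73976739]
the job is handed in; nothing more can be done
None
```

I handed the job in at about 15 s. By my measurements the coaster is home in the corner, and the fingers hold the plate flat on its posts with about 24 N; I could not measure the foam squeeze directly, and no verdict came back.

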